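Load the hardness tester and click its load dial to five

TASK

Take the aluminium bar (blue bands) out of the blue rack, lay it flat on the black rubber mat and let go; then take it again near one end and put it lengthwise under the white tester's head, flat on the anvil along the yellow line with its inner end up against the brass stop, and let go. Then turn the black load dial clockwise to its fifth click from the stop (the stop is the red tick), let it rest there, and last press the green start button all the way down and release it. Lay the bar down gently instead of dropping it, do not knock the tester's head, and leave the brass bar, bottle, jar and screwdriver where they are.

Things in the scene. Friction and masses are not known exactly. Their poses are not given: they have to be found in the camera images.
- bar_center (a point): centre of the aluminium bar with two blue bands: 200 long, 28 wide, 20 high, about 0.3 kg, loose. x = along the bar, z up as it lies. It starts in one of the rack's two cradles, its underside 30 above the table, lying along the rack's y. Both ends alike. Lifts straight out.
- brass_bar_center (a point): centre of the brass bar with two black bands, same size, in the other cradle, 90 from the first, centre to centre. Leave it.
- rack: fixed blue rack, 170 (x) by 230 (y), 56 high; origin: centre of its underside. Cradles at x = -45 and x = +45 hold a bar's ends: walls 6 thick, 56 high, 5 clear of the bar on each side, enclose its last 37 at each end, so only its middle 126 can be gripped; under the middle is only the 8 thick base plate.
- mat_top (a point): centre of the top of the fixed black rubber mat, 150 (x) by 230 (y), 4 thick; the top is 4 above the table. The bar fits on it lengthwise along y.
- anvil_seat (a point): point on the anvil's top face (70 above the table) right below where the bar's centre belongs. x points level into the throat (to stop and column), z up. The brass stop's face is at x = +100 (18 high). The anvil is 14 thick, 90 wide (y), from x = +100 out to -40; the bar's outer 60 sticks out beyond it in free air, to be held there. The yellow line is y = 0.
- tester_head: the tester's fixed white nose above the anvil; origin on the table under the stop's face, x into the throat, z up. Nose: x = -70 to 0, 90 wide, 150 to 215 above the table; below it hangs a brass-tipped indenter at x = -35, its tip 45 above the anvil. From x = 6 on stands the machine's column, 120 wide, 335 high.
- dial_grip (a point): point on the load dial's axis at the height to grip. The dial: black bar handle 70 long, 18 wide, standing 34 high on a round skirt of radius 40; the handle's top is 12 above this point, the skirt's top 22 below. x = along the handle toward its end with the white pointer line. The axis is vertical.
- dial (a joint): angle of the dial: 0 at its stop (pointer at the red tick), grows as it turns clockwise seen from above, 8 clicks in all, one click = 0.5236 (30 degrees), each with a white tick. A sprung detent pulls it to the nearest click when let go (up to about 0.3 N m to get over). Fifth click = 2.618. It starts at the stop, first or second click.
- start_top (a point): centre of the top of the green start button: radius 16, pressed straight down, travel 6, about 5 N when fully down, springs back.
- start (a joint): travel of the start button, m: 0 up, 0.006 fully down.
- console: fixed white control box that carries dial and button: 130 (x) by 260 (y), top 60 above the table; origin: centre of its underside. Dial axis at y = +60, button at x = -25, y = -80.
- bottle: white bottle, 60 across, 150 high, loose; origin under its centre. Leave it.
- jar: amber jar, 60 across, 80 high, loose; origin under its centre. Leave it.
- screwdriver: red screwdriver, 200 long, lying on the table; origin under its middle. Leave it.
Not all that is in view belongs to the job. Of the things that look like the part that bears bar_center, the smaller one is meant.

How it is judged (in metres and radians):
On the way, in this order (a step that is already met when the one before it is completed fails the run):
1. the aluminium bar lies flat and still on the mat, let go (x of bar_center in the frame of mat_top between -0.065 and 0.065 m and y of bar_center in the frame of mat_top between -0.1 and 0.1 m and z of bar_center in the frame of mat_top below 0.018 m and contact force between the fingers and bar below 0.1 N and linear speed of bar below 0.02 m/s), for 0.2 s.
2. the bar is lifted off the mat, held near one end (more than 45 mm from its centre) (distance between the grasp point and bar_center above 0.045 m and contact force between the fingers and bar above 1 N and z of bar_center in the frame of mat_top above 0.03 m), for 0.1 s.
3. the bar lies on the anvil, along the yellow line, its end at the stop, let go (x of bar_center in the frame of anvil_seat between -0.008 and 0.006 m and y of bar_center in the frame of anvil_seat between -0.01 and 0.01 m and z of bar_center in the frame of anvil_seat between 0.004 and 0.016 m and angle between the x axis of bar_center and the x axis of anvil_seat, either way round below 0.1 rad and contact force between the fingers and bar below 0.1 N and linear speed of bar below 0.02 m/s), for 0.3 s.
4. the dial rests at its fifth click, let go (value of joint dial between 2.468 and 2.768 rad and velocity of joint dial between -0.1 and 0.1 rad/s and contact force between the fingers and dial below 0.1 N), for 0.4 s.
5. the start button is pressed down (value of joint start above 0.0045 m), for 0.05 s.
At the end, for the whole second after the job is handed in: The bar lies still and released on the anvil: its centre within +6/-8 mm along and 10 mm across of the seat point (end within 8 mm of the stop), within 0.1 rad of the yellow line, flat. The dial rests within 0.15 rad of the fifth click (2.618), released, and the start button is up again (all of step 3 and all of step 4 and value of joint start below 0.001 m); the robot touches nothing.
It fails at once if the bar falls freely (let go more than about 2 cm up) (linear speed of bar above 0.65 m/s and contact force between the fingers and bar below 0.05 N).
It fails at once if the tester's head is knocked (more than 15 N) (contact force between tester_head and anything else above 15 N).
It fails at once if the brass bar is moved more than 20 mm (distance of brass_bar_center from where it was at the start of the episode above 0.02 m).
It fails at once if bottle, jar or screwdriver is moved more than 30 mm (distance of any of bottle, jar, screwdriver from where it was at the start of the episode above 0.03 m).
It also fails if it takes over 72 s, if anything falls off the work surface, if the arm or the gripper's body presses on something with over 40 N, if the wrist force passes 120 N, or if a joint passes its speed limit or range.

ROBOT

A 7-joint arm with a two-finger parallel gripper is mounted at the origin on the work surface. World frame = base frame: x ahead of the robot, y to its left, z up, the work surface at z = 0. Lengths are in m, angles in degrees, forces in N, time in s.
With the tool pointing down it reaches from about 0.425 to 0.975 m from the base axis. Payload 16.7 kg.
Tool frame: the origin (TCP) lies at the very end of the fingers, on their centre line; the grasp point (between the pads) lies 19 mm behind it; z points along the fingers, y is the line along which they close (so a half turn about z gives the same grasp; the last joint's range is limited). The gripper opens to 85 mm and grips with 20 to 120 N. Pads are 22 mm wide; open, the fingers measure 114 mm over their backs; the gripper's body (76 mm by 85 mm) begins 54 mm behind the grasp point. The pads swing forward as they close: fully open they stand 13 mm farther back than shut.
Start: joints at [62.309, 24.414, 4.234, 92.017, -1.954, 63.644, -3.845], TCP at [0.221, -0.638, 0.231] pointing down, gripper open.
Joint ranges: [-163.25, 163.25], [-28.42, 122.38], [-70.27, 78.77], [12.13, 141.07], [-58.53, 238.53], [9.26, 117.41], [-156.51, 156.51]. Speed limits (degrees/s): [108.29, 108.29, 136.94, 136.94, 172.46, 172.46, 172.46].

INTERFACE

Orientations are given as [roll, pitch, yaw] about the fixed x, y, z axes, in that order (R = Rz(yaw) Ry(pitch) Rx(roll)).
In Python, from bench import telemetry, viewer, manip gives the robot as it stands. The module is installed in compiled form; this text tells all that it offers.
- The arm moves only by the shell command python3 -m handwheel 'ROWS' [FORCE]. ROWS is JSON, a list of rows, each an object with "jaw": the closure, from -1 (fully open) to 1 (shut), so that 0 is half open; "translation": the shift along the tool's x, y, z in m, a list of three; "twist": the turn, a rotation vector about the tool's x, y, z in degrees, a list of three. In form: [{"jaw": jaw, "translation": [dx, dy, dz], "twist": [ax, ay, az]}, ...]. A call has exactly 10 rows; each row shifts and turns the commanded pose from where the row before left it, along the tool's axes as they then stand; what a row does not reach is not made up. A row lasts 1/12 s, in which the tool goes at most 41.7 mm and 7.16 degrees, less where a joint would pass 70% of its speed; a pose out of reach is approached as far as the arm can. A call with a gripper value outside its range is refused whole. The fingers move at their own pace and stop on an object; FORCE is the grip in N (left out, the last holds). Time passes only in rows, so rows that do not move let the fingers close, or fill a call up. It gives the time, the measured TCP pose, the force, the opening and the grip force at its end, in the units of the state.
- telemetry.read_state(): the state, without advancing time (a new reading comes with each control period).
- viewer.snapshot(name): name is "scene" or "top"; returns a dict with "img" (420x560x3 uint8, red, green, blue), "vfov" (degrees; the focal length in pixels is half the picture's height over the tangent of half this angle, whatever the lens; pixels are square), "cx", "cy" (the principal point, pixels), "rvec" (rotation vector, rad) and "tvec" (3), from world to camera coordinates, as OpenCV has them. Camera axes: x right, y down, z forward; pixel columns grow to the right and rows downward; lengths in m; the calibration is good to about 2 mm. A picture is of the moment at which its call begins. There is no depth.
- manip.sign_off(): hands the job in; it is judged then, once.
The state is a dict: "time": time; "joints": joint angles; "joint_velocities": joint speeds; "tau": joint torques, N m; "tcp_pos": TCP position; "tool_rot": TCP orientation; "ft_force": force on the tool from outside, world axes, zero at the start; "moment": the same for the moment, N m; "opening": opening from 0.0 (shut) to 1.0 (fully open); "grip_force": force on a finger pad.
Only numpy, scipy, OpenCV 4.12 (cv2) and the standard library are available. Lean on these libraries where they do the work, as an engineer would, in place of code of your own. Each camera call takes 0.05 s, during which the arm holds its last target. There are 200 camera calls.

## Working session

There is one attempt and no reset: what is moved stays moved. The work goes in short steps, Python scripts to look and compute and a shell command to move; the robot and the scene stay as the last step left them, time stands still between calls to the robot, and variables do not carry over. Pictures are saved under pics/ and viewed, at most 10 in all, crops included, and the job is handed in when it is done.

```bash
mkdir -p pics
cat > h.py <<'E'
import numpy as np, cv2
from bench import telemetry, viewer, manip
from scipy.spatial.transform import Rotation as R
def snap(n,name):
    s=viewer.snapshot(n); im=np.ascontiguousarray(s["img"][:,:,::-1]); cv2.imwrite(f"pics/{name}.png",im)
    np.savez(f"pics/{name}.npz",**{k:np.array(v) for k,v in s.items()}); return s
def load(name): return dict(np.load(f"pics/{name}.npz"))
def ray(s,u,v,z):
    f=s["img"].shape[0]/2/np.tan(np.radians(float(s["vfov"]))/2)
    Rm=cv2.Rodrigues(np.array(s["rvec"],float))[0]; t=np.array(s["tvec"],float).ravel()
    d=Rm.T@np.array([(u-float(s["cx"]))/f,(v-float(s["cy"]))/f,1]); c=-Rm.T@t
    return c+d*(z-c[2])/d[2]
def proj(s,P):
    f=s["img"].shape[0]/2/np.tan(np.radians(float(s["vfov"]))/2)
    Rm=cv2.Rodrigues(np.array(s["rvec"],float))[0]; t=np.array(s["tvec"],float).ravel()
    p=Rm@np.array(P,float)+t; return p[:2]/p[2]*f+[float(s["cx"]),float(s["cy"])]
def crop(s,name,u0,v0,u1,v1,k):
    im=np.ascontiguousarray(s["img"][v0:v1,u0:u1,::-1]); cv2.imwrite(f"pics/{name}.png",cv2.resize(im,None,fx=k,fy=k,interpolation=cv2.INTER_CUBIC))
def tool(p,yaw_line=None):
    "delta in tool axes from current TCP to world point p"
    st=telemetry.read_state(); r=R.from_euler('xyz',st["tool_rot"],degrees=True)
    return r.inv().apply(np.array(p)-st["tcp_pos"]), r.as_matrix()
E
python3 - <<'E'
from h import *
for n in("scene","top"):
    s=snap(n,n); print(n,s["vfov"],s["cx"],s["cy"],np.round(-cv2.Rodrigues(np.array(s["rvec"],float))[0].T@np.array(s["tvec"]).ravel(),3))
    cv2.imwrite(f"pics/{n}b.png",cv2.resize(cv2.imread(f"pics/{n}.png"),(800,600),interpolation=cv2.INTER_CUBIC))
print(telemetry.read_state())
E
```

```text
scene 42.00052034111038 276.7569497666731 213.66751659954517 [1.196 0.225 1.403]
top 54.87220214658924 279.4170995841015 213.45644561075432 [ 0.38  -0.004  1.17 ]
{'time': 0.1, 'joints': array([62.30805269, 24.44687144,  4.23174343, 92.04626643, -1.95464541,
       63.64424616, -3.84438013]), 'joint_velocities': array([-0.01996311,  0.0193174 ,  0.04073556, -0.11589098,  0.07233815,
       -0.02992545,  0.02152552]), 'tau': array([ 8.37783358e-03, -9.51535249e+01,  3.77197266e+00, -4.64407432e+01,
        1.97710586e-02,  6.49743917e-03, -2.78386091e-05]), 'tcp_pos': array([ 0.22102714, -0.6374142 ,  0.23068918]), 'tool_rot': array([-1.79934895e+02,  3.94490214e-03,  1.91240068e+01]), 'ft_force': array([-0.28103046, -0.87075045, -0.74278379]), 'moment': array([-0.02905946,  0.01774578,  0.01265724]), 'grip_force': 0.0, 'opening': 1.0061496220832775}
```

View pics/topb.png

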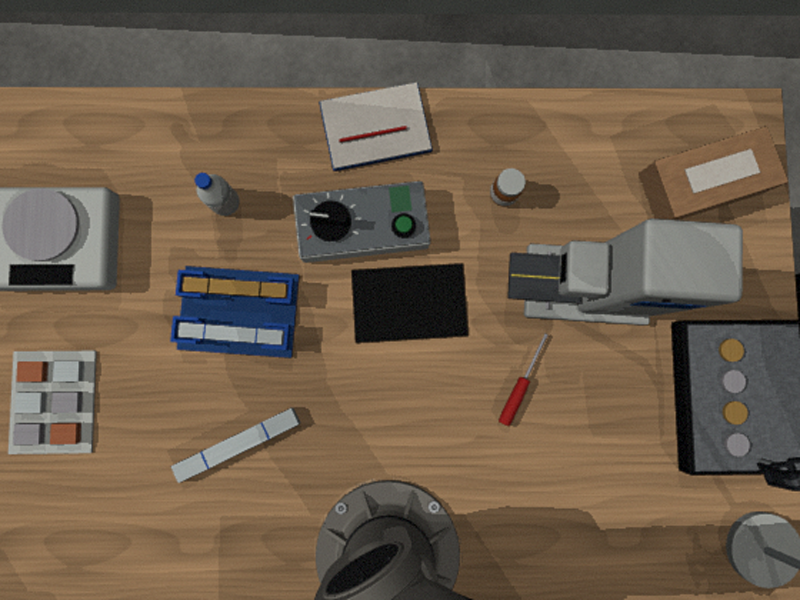

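View pics/sceneb.png

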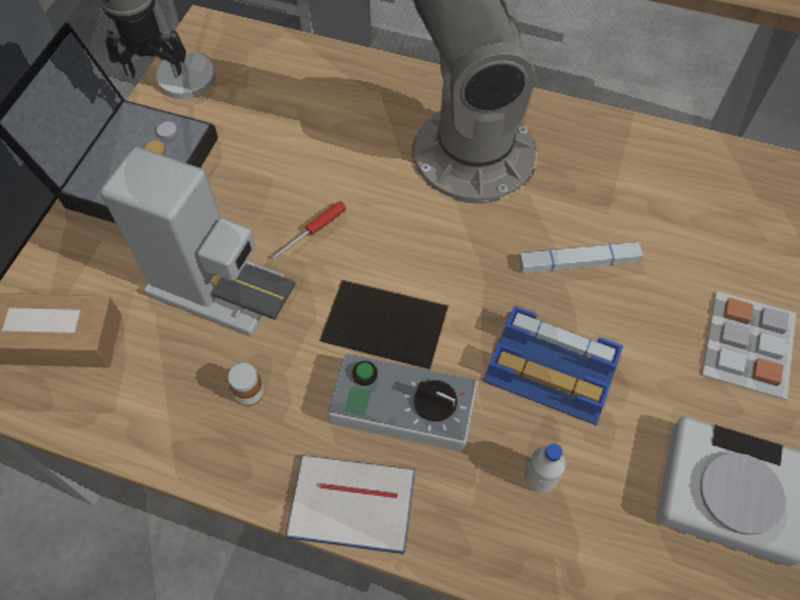

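The top view shows the rack at about (237,311), with the silver bar in its lower cradle. The mat is at (410,303), the console at (362,220) and the tester at (610,270). The long loose bar at (235,445) is a decoy. Next I enlarge for measuring.

Run:
```python
from h import *
s=load("top"); crop(s,"c1",115,115,335,265,3.6); crop(s,"c2",345,145,525,265,4.4)
```

```text
(no output)
```

View pics/c1.png

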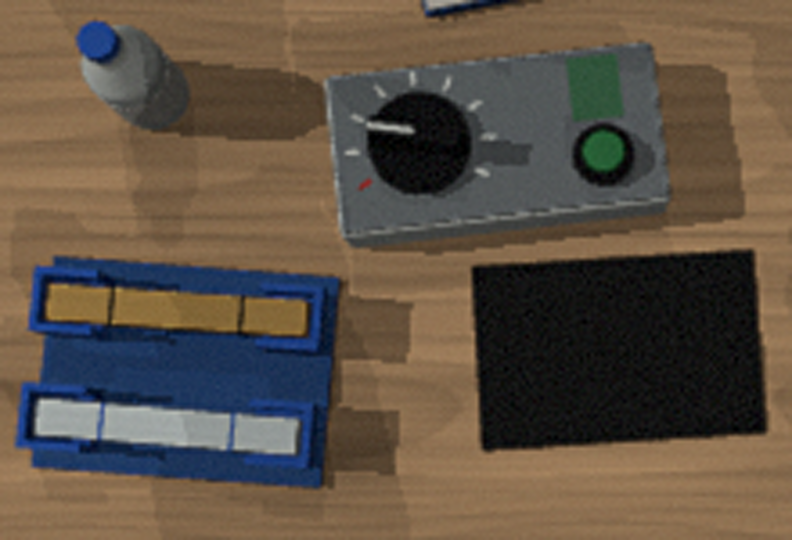

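View pics/c2.png

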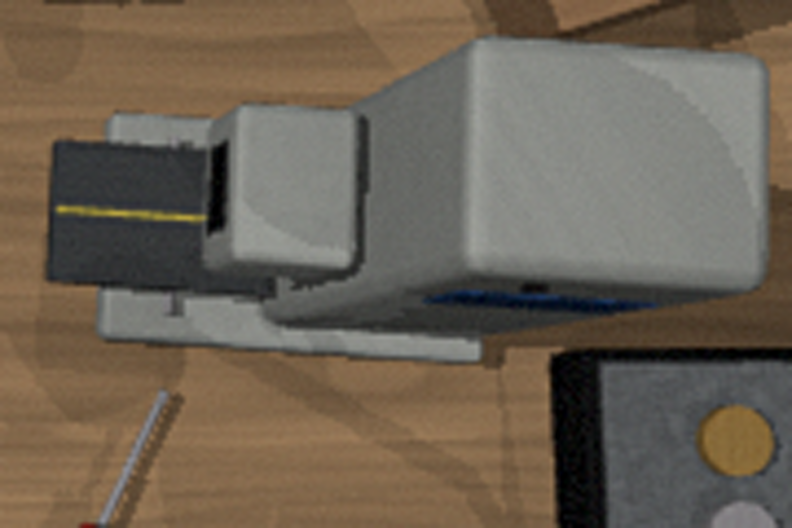

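The crops show these pixel positions:
- **c1:** silver bar ends at (34,417) and (299,436). Mat corners are (472,267), (752,250), (767,433) and (484,450). Console top corners are (327,79), (652,43), (667,197) and (346,235). The pointer runs (368,127) to (412,131), the red tick is at (365,184), and the button is at (604,150).
- **c2:** anvil outer edge runs (54,141) to (48,281), and the yellow line runs (57,209) to (205,217).

Run:
```python
from h import *
np.set_printoptions(precision=4,suppress=True)
s=load("top")
A=lambda p,z:ray(s,115+(p[0]+.5)/3.6-.5,115+(p[1]+.5)/3.6-.5,z)
B=lambda p,z:ray(s,345+(p[0]+.5)/4.4-.5,145+(p[1]+.5)/4.4-.5,z)
def ln(n,a,b):
    d=b-a; print(n,a,b,"mid",(a+b)/2,"len",np.linalg.norm(d),"ang",np.degrees(np.arctan2(d[1],d[0])))
ln("bar",A((34,417),.05),A((299,436),.05)); ln("brass",A((45,302),.05),A((308,317),.05))
m=[A(p,.004) for p in((472,267),(752,250),(767,433),(484,450))]; print("mat",np.mean(m,0)); ln("mat",(m[0]+m[3])/2,(m[1]+m[2])/2); ln("matx",m[0],m[3])
c=[A(p,.06) for p in((327,79),(652,43),(667,197),(346,235))]; print("con",np.mean(c,0)); ln("con y",(c[1]+c[2])/2,(c[0]+c[3])/2); ln("conx",c[3],c[0])
cc=np.mean(c,0); yd=(c[0]+c[3]-c[1]-c[2]); yd/=np.linalg.norm(yd); xd=np.array([yd[1],-yd[0],0])
print("dial",cc+.06*yd,"btn",cc-.025*xd-.08*yd, A((604,150),.075))
T=[A(p,.061) for p in((365,184),(352,152),(357,119),(380,91),(413,79),(447,84),(475,105),(489,136),(482,172))]
for t in T: d=t-(cc+.06*yd); print("tick",np.degrees(np.arctan2(d[1],d[0])),np.linalg.norm(d))
ln("ptr .104",A((412,131),.104),A((368,127),.104)); print("skirt c",A((419,143),.07))
a=[B(p,.07) for p in((54,141),(48,281))]; ln("anvil edge",*a); ln("yl",B((57,209),.07),B((205,217),.07))
```

```text
bar [0.4377 0.3977 0.05  ] [0.4215 0.1961 0.05  ] mid [0.4296 0.2969 0.05  ] len 0.20218591487824628 ang -94.5910924096732
brass [0.5261 0.3915 0.05  ] [0.5131 0.19   0.05  ] mid [0.5196 0.2908 0.05  ] len 0.20188497418671264 ang -93.67404735718806
mat [ 0.4906 -0.0516  0.004 ]
mat [0.4846 0.0618 0.004 ] [ 0.4967 -0.1651  0.004 ] mid [ 0.4906 -0.0516  0.004 ] len 0.22721676645445293 ang -86.93755737068018
matx [0.5584 0.0665 0.004 ] [0.4108 0.0572 0.004 ] mid [0.4846 0.0618 0.004 ] len 0.14786999734218273 ang -176.38688623077954
con [0.6506 0.0424 0.06  ]
con y [ 0.6647 -0.0827  0.06  ] [0.6365 0.1675 0.06  ] mid [0.6506 0.0424 0.06  ] len 0.25177048174039357 ang 96.43957395069326
conx [0.5752 0.1598 0.06  ] [0.6977 0.1752 0.06  ] mid [0.6365 0.1675 0.06  ] len 0.12353480860060159 ang 7.180913610018561
dial [0.6439 0.102  0.06  ] btn [ 0.6347 -0.0399  0.06  ] [ 0.6373 -0.0388  0.075 ]
tick 123.98536450824749 0.05217391899706306
tick 94.32398132539012 0.05354359859789058
tick 66.19271698984365 0.054305318472595544
tick 36.05824917666416 0.054414051973567905
tick 6.958386294475327 0.05382087630229057
tick -21.87629028722671 0.053212622671408534
tick -51.79321305153775 0.052824654372401476
tick -81.15024430579795 0.05292080408282206
tick -113.30008063402609 0.05096902231129851
ptr .104 [0.6455 0.1048 0.104 ] [0.6486 0.1375 0.104 ] mid [0.647  0.1211 0.104 ] len 0.03278821803826477 ang 84.48764044317248
skirt c [0.6445 0.1029 0.07  ]
anvil edge [ 0.5804 -0.2445  0.07  ] [ 0.4919 -0.2384  0.07  ] mid [ 0.5362 -0.2415  0.07  ] len 0.08865885705739682 ang 176.04409445484401
yl [ 0.5373 -0.2453  0.07  ] [ 0.5316 -0.3384  0.07  ] mid [ 0.5344 -0.2918  0.07  ] len 0.09332440896382985 ang -93.45530896182436
```

```bash
python3 -m handwheel '[{"jaw":-1,"translation":[0.028,-0.029,0],"twist":[0,0,0]},{"jaw":-1,"translation":[0.028,-0.029,0],"twist":[0,0,0]},{"jaw":-1,"translation":[0.028,-0.029,0],"twist":[0,0,0]},{"jaw":-1,"translation":[0.028,-0.029,0],"twist":[0,0,0]},{"jaw":-1,"translation":[0.028,-0.029,0],"twist":[0,0,0]},{"jaw":-1,"translation":[0.028,-0.029,0],"twist":[0,0,0]},{"jaw":-1,"translation":[0.028,-0.029,0],"twist":[0,0,0]},{"jaw":-1,"translation":[0.028,-0.029,0],"twist":[0,0,0]},{"jaw":-1,"translation":[0.028,-0.029,0],"twist":[0,0,0]},{"jaw":-1,"translation":[0.028,-0.029,0],"twist":[0,0,0]}]' 60
python3 -m handwheel '[{"jaw":-1,"translation":[0,0,0],"twist":[0,0,-6.67]},{"jaw":-1,"translation":[0,0,0],"twist":[0,0,-6.67]},{"jaw":-1,"translation":[0,0,0],"twist":[0,0,-6.67]},{"jaw":-1,"translation":[0,0,0],"twist":[0,0,-6.67]},{"jaw":-1,"translation":[0,0,0],"twist":[0,0,-6.67]},{"jaw":-1,"translation":[0,0,0],"twist":[0,0,-6.67]},{"jaw":-1,"translation":[0,0,0],"twist":[0,0,-6.67]},{"jaw":-1,"translation":[0,0,0],"twist":[0,0,-6.67]},{"jaw":-1,"translation":[0,0,0],"twist":[0,0,-6.67]},{"jaw":-1,"translation":[0,0,0],"twist":[0,0,-6.67]}]'
python3 - <<'E'
from h import *
print(tool((.43,.297,.16)),telemetry.read_state()["joints"])
E
```

```text
time: 0.93
tcp_pos: [0.3909, -0.2701, 0.2313]
tool_rot: [180.0, 0.0, 19.1]
ft_force: [0.8, -1.1, -0.1]
opening: 1.002
grip_force: 0.0
time: 1.77
tcp_pos: [0.3905, -0.2719, 0.2311]
tool_rot: [-180.0, -0.0, 86.1]
ft_force: [1.0, -0.3, -0.5]
opening: 1.001
grip_force: 0.0
(array([0.57025678, 0.00124246, 0.07127479]), array([[ 6.71580873e-02,  9.97742276e-01, -3.77035478e-04],
       [ 9.97742313e-01, -6.71579816e-02,  2.86467276e-04],
       [ 2.60499571e-04, -3.95422844e-04, -9.99999888e-01]])) [ 39.77039382   6.38599751 -13.57606605 116.06259553   1.76264838
  57.76730487  21.48367372]
```

```bash
python3 -m handwheel '[{"jaw":-1,"translation":[0.040,0.009,0],"twist":[0,0,0]},{"jaw":-1,"translation":[0.040,0.009,0],"twist":[0,0,0]},{"jaw":-1,"translation":[0.040,0.009,0],"twist":[0,0,0]},{"jaw":-1,"translation":[0.040,0.009,0],"twist":[0,0,0]},{"jaw":-1,"translation":[0.040,0.009,0],"twist":[0,0,0]},{"jaw":-1,"translation":[0.040,0.009,0],"twist":[0,0,0]},{"jaw":-1,"translation":[0.041,0,0],"twist":[0,0,0]},{"jaw":-1,"translation":[0.041,0,0],"twist":[0,0,0]},{"jaw":-1,"translation":[0.041,0,0],"twist":[0,0,0]},{"jaw":-1,"translation":[0.041,0,0],"twist":[0,0,0]}]'
python3 -m handwheel '[{"jaw":-1,"translation":[0.036,-0.012,0.014],"twist":[0,0,0]},{"jaw":-1,"translation":[0.036,-0.012,0.014],"twist":[0,0,0]},{"jaw":-1,"translation":[0.036,-0.012,0.014],"twist":[0,0,0]},{"jaw":-1,"translation":[0.036,-0.012,0.014],"twist":[0,0,0]},{"jaw":-1,"translation":[0.022,-0.005,0.014],"twist":[0,0,0]},{"jaw":-1,"translation":[0,0,0],"twist":[0,0,0]},{"jaw":-1,"translation":[0,0,0],"twist":[0,0,0]},{"jaw":-1,"translation":[0,0,0],"twist":[0,0,0]},{"jaw":-1,"translation":[0,0,0],"twist":[0,0,0]},{"jaw":-1,"translation":[0,0,0],"twist":[0,0,0]}]'
python3 - <<'E'
from h import *
print(tool((.4296,.297,.033))[0])
E
```

```text
time: 2.6
tcp_pos: [0.4735, 0.1288, 0.2314]
tool_rot: [180.0, 0.0, 85.8]
ft_force: [2.0, -0.9, -0.1]
opening: 1.0
grip_force: 0.0
time: 3.43
tcp_pos: [0.4339, 0.2954, 0.1618]
tool_rot: [179.9, 0.0, 85.7]
ft_force: [-0.5, 0.7, 1.5]
opening: 0.999
grip_force: 0.0
[ 0.00126106 -0.00448915  0.12882076]
```

```bash
python3 -m handwheel '[{"jaw":-1,"translation":[0.001,-0.0045,0.02],"twist":[0,0,0]},{"jaw":-1,"translation":[0,0,0.025],"twist":[0,0,0]},{"jaw":-1,"translation":[0,0,0.025],"twist":[0,0,0]},{"jaw":-1,"translation":[0,0,0.025],"twist":[0,0,0]},{"jaw":-1,"translation":[0,0,0.02],"twist":[0,0,0]},{"jaw":-1,"translation":[0,0,0.014],"twist":[0,0,0]},{"jaw":-0.4,"translation":[0,0,0],"twist":[0,0,0]},{"jaw":-0.2,"translation":[0,0,0],"twist":[0,0,0]},{"jaw":0,"translation":[0,0,0],"twist":[0,0,0]},{"jaw":0.1,"translation":[0,0,0],"twist":[0,0,0]}]' 60
python3 -m handwheel '[{"jaw":0.2,"translation":[0,0,0],"twist":[0,0,0]},{"jaw":0.3,"translation":[0,0,0],"twist":[0,0,0]},{"jaw":0.5,"translation":[0,0,0],"twist":[0,0,0]},{"jaw":1,"translation":[0,0,0],"twist":[0,0,0]},{"jaw":1,"translation":[0,0,0],"twist":[0,0,0]},{"jaw":1,"translation":[0,0,0],"twist":[0,0,0]},{"jaw":1,"translation":[0,0,-0.001],"twist":[0,0,0]},{"jaw":1,"translation":[0,0,-0.005],"twist":[0,0,0]},{"jaw":1,"translation":[0,0,-0.010],"twist":[0,0,0]},{"jaw":1,"translation":[0,0,-0.010],"twist":[0,0,0]}]'
```

```text
time: 4.27
tcp_pos: [0.4296, 0.2979, 0.0336]
tool_rot: [179.9, -0.1, 85.8]
ft_force: [0.4, 0.0, 0.0]
opening: 0.456
grip_force: 0.0
time: 5.1
tcp_pos: [0.4284, 0.2977, 0.0591]
tool_rot: [-180.0, 0.0, 85.8]
ft_force: [0.1, 0.6, -4.1]
opening: 0.311
grip_force: 59.5
```

```bash
python3 -m handwheel '[{"jaw":1,"translation":[0,0,-0.025],"twist":[0,0,0]},{"jaw":1,"translation":[0,0,-0.025],"twist":[0,0,0]},{"jaw":1,"translation":[0,0,-0.01],"twist":[0,0,-3.75]},{"jaw":1,"translation":[0,0,0],"twist":[0,0,-3.75]},{"jaw":1,"translation":[-0.03,0.006,0],"twist":[0,0,0]},{"jaw":1,"translation":[-0.035,0.006,0],"twist":[0,0,0]},{"jaw":1,"translation":[-0.035,0.006,0],"twist":[0,0,0]},{"jaw":1,"translation":[-0.035,0.006,0],"twist":[0,0,0]},{"jaw":1,"translation":[-0.035,0.006,0],"twist":[0,0,0]},{"jaw":1,"translation":[-0.035,0.006,0],"twist":[0,0,0]}]'
python3 - <<'E'
from h import *
print(tool((.49,-.05,.007))[0])
E
```

```text
time: 5.93
tcp_pos: [0.4768, 0.0936, 0.1194]
tool_rot: [179.9, -0.0, 93.3]
ft_force: [1.0, -0.2, -4.9]
opening: 0.313
grip_force: 59.8
[-0.14410286  0.00471216  0.11243444]
```

```bash
python3 -m handwheel '[{"jaw":1,"translation":[-0.036,0.001,0],"twist":[0,0,0]},{"jaw":1,"translation":[-0.036,0.001,0],"twist":[0,0,0]},{"jaw":1,"translation":[-0.036,0.001,0],"twist":[0,0,0]},{"jaw":1,"translation":[-0.036,0.001,0.018],"twist":[0,0,0]},{"jaw":1,"translation":[0,0,0.025],"twist":[0,0,0]},{"jaw":1,"translation":[0,0,0.025],"twist":[0,0,0]},{"jaw":1,"translation":[0,0,0.02],"twist":[0,0,0]},{"jaw":1,"translation":[0,0,0.009],"twist":[0,0,0]},{"jaw":1,"translation":[0,0,0.004],"twist":[0,0,0]},{"jaw":1,"translation":[0,0,0],"twist":[0,0,0]}]'
python3 -m handwheel '[{"jaw":1,"translation":[0,0,0.001],"twist":[0,0,0]},{"jaw":1,"translation":[0,0,0.001],"twist":[0,0,0]},{"jaw":1,"translation":[0,0,0.001],"twist":[0,0,0]},{"jaw":1,"translation":[0,0,0.0005],"twist":[0,0,0]},{"jaw":1,"translation":[0,0,0],"twist":[0,0,0]},{"jaw":1,"translation":[0,0,0],"twist":[0,0,0]},{"jaw":1,"translation":[0,0,0],"twist":[0,0,0]},{"jaw":1,"translation":[0,0,0],"twist":[0,0,0]},{"jaw":1,"translation":[0,0,0],"twist":[0,0,0]},{"jaw":1,"translation":[0,0,0],"twist":[0,0,0]}]'
```

```text
time: 6.77
tcp_pos: [0.489, -0.0481, 0.0175]
tool_rot: [-180.0, -0.0, 93.3]
ft_force: [0.1, 0.2, -2.6]
opening: 0.311
grip_force: 59.7
time: 7.6
tcp_pos: [0.4889, -0.0484, 0.0138]
tool_rot: [-180.0, -0.0, 93.3]
ft_force: [-0.5, -0.4, -3.7]
opening: 0.309
grip_force: 59.7
```

```bash
python3 -m handwheel '[{"jaw":1,"translation":[0,0,0.001],"twist":[0,0,0]},{"jaw":1,"translation":[0,0,0.001],"twist":[0,0,0]},{"jaw":1,"translation":[0,0,0.001],"twist":[0,0,0]},{"jaw":1,"translation":[0,0,0.001],"twist":[0,0,0]},{"jaw":1,"translation":[0,0,0.001],"twist":[0,0,0]},{"jaw":1,"translation":[0,0,0.0005],"twist":[0,0,0]},{"jaw":1,"translation":[0,0,0.0005],"twist":[0,0,0]},{"jaw":1,"translation":[0,0,0],"twist":[0,0,0]},{"jaw":1,"translation":[0,0,0],"twist":[0,0,0]},{"jaw":1,"translation":[0,0,0],"twist":[0,0,0]}]'
```

```text
time: 8.43
tcp_pos: [0.489, -0.0484, 0.0079]
tool_rot: [180.0, -0.0, 93.3]
ft_force: [-0.0, 0.7, -2.3]
opening: 0.312
grip_force: 59.7
```

```bash
python3 -m handwheel '[{"jaw":1,"translation":[0,0,0.0005],"twist":[0,0,0]},{"jaw":1,"translation":[0,0,0.0005],"twist":[0,0,0]},{"jaw":1,"translation":[0,0,0],"twist":[0,0,0]},{"jaw":0.3,"translation":[0,0,0],"twist":[0,0,0]},{"jaw":0.2,"translation":[0,0,0],"twist":[0,0,0]},{"jaw":0,"translation":[0,0,0],"twist":[0,0,0]},{"jaw":-0.2,"translation":[0,0,0],"twist":[0,0,0]},{"jaw":-0.4,"translation":[0,0,0],"twist":[0,0,0]},{"jaw":-0.4,"translation":[0,0,0],"twist":[0,0,0]},{"jaw":-0.4,"translation":[0,0,-0.002],"twist":[0,0,0]}]' 100
python3 - <<'E'
from h import *
s=snap("top","t2"); print(telemetry.read_state()["tcp_pos"],telemetry.read_state()["opening"]); crop(s,"c3",235,165,345,245,7); t=snap("scene","s2"); crop(t,"c4",40,110,350,320,2.5)
E
```

```text
time: 9.27
tcp_pos: [0.4888, -0.0483, 0.0086]
tool_rot: [-180.0, -0.0, 93.3]
ft_force: [-0.5, 0.4, 0.6]
opening: 0.696
grip_force: 0.0
[ 0.48897828 -0.04830378  0.00908864] 0.6971814916180018
```

View pics/c4.png

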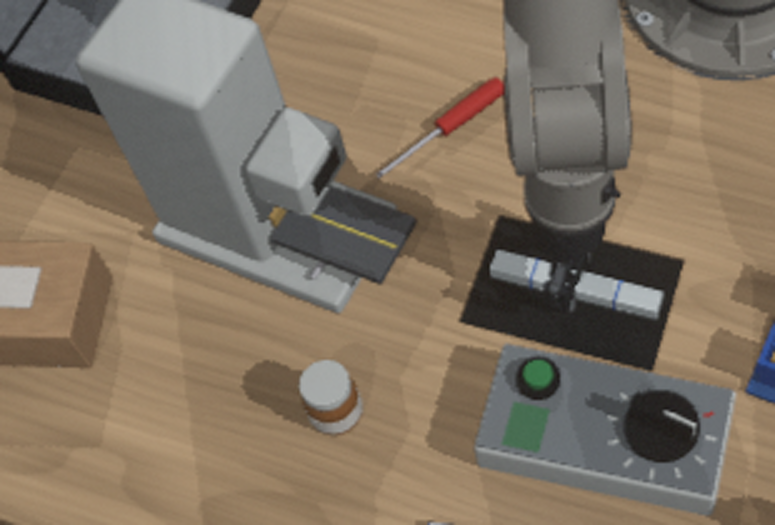

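The crop shows the bar lying on the mat with its ends at (492,264) and (661,302). The anvil edge runs (415,218) to (383,281), the yellow line ends at (396,246), and the pointer runs (665,413) to (694,428) with the red tick at (709,414).

Run:
```python
from h import *
np.set_printoptions(precision=4,suppress=True)
s=load("s2"); A=lambda p,z:ray(s,40+(p[0]+.5)/2.5-.5,110+(p[1]+.5)/2.5-.5,z)
def ln(n,a,b):
    d=b-a; print(n,a,b,"mid",(a+b)/2,"len",np.linalg.norm(d),"ang",np.degrees(np.arctan2(d[1],d[0])))
ln("bar",A((661,302),.024),A((492,262),.024))
ln("edge",A((415,216),.07),A((383,279),.07)); ln("yl",A((396,246),.07),A((316,213),.07)); print("stop",A((277,218),.075))
# dial hypotheses
ax=np.array([.6445,.1025])
for k in range(3):
    a=np.radians(126.5-30*k); print(k,[ (proj(s,[*(ax+r*np.array([np.cos(a),np.sin(a)])),.104])-[40,110])*2.5 for r in(.0,.034)])
t=load("top")
for k in range(3):
    a=np.radians(126.5-30*k); print(k,[ (proj(t,[*(ax+r*np.array([np.cos(a),np.sin(a)])),.104])-115)*3.6 for r in(.0,.034)])
for z in(.06,.075,.085): print("btn",z,A((537,375),z))
print(tool((.49,.03,.0075))[0])
```

```text
bar [0.4839 0.0575 0.024 ] [ 0.4974 -0.1436  0.024 ] mid [ 0.4906 -0.0431  0.024 ] len 0.20154060812888724 ang -86.16212250084187
edge [ 0.4928 -0.2363  0.07  ] [ 0.5802 -0.2383  0.07  ] mid [ 0.5365 -0.2373  0.07  ] len 0.08747553743764279 ang -1.3032192554002158
yl [ 0.5364 -0.2413  0.07  ] [ 0.5258 -0.3451  0.07  ] mid [ 0.5311 -0.2932  0.07  ] len 0.1043337989073459 ang -95.84543824674348
stop [ 0.5487 -0.3821  0.075 ]
0 [array([657.9007, 408.2208]), array([689.0875, 399.033 ])]
1 [array([657.9007, 408.2208]), array([690.4361, 414.8052])]
2 [array([657.9007, 408.2208]), array([683.0114, 428.9836])]
0 [array([413.8306, 130.9432]), array([376.8582, 157.8401])]
1 [array([413.8306, 130.9432]), array([368.2416, 136.1966])]
2 [array([413.8306, 130.9432]), array([371.8583, 113.2052])]
btn 0.06 [ 0.6306 -0.0377  0.06  ]
btn 0.075 [ 0.6369 -0.0348  0.075 ]
btn 0.085 [ 0.6411 -0.0328  0.085 ]
[0.0781 0.0055 0.0015]
```

```bash
python3 -m handwheel '[{"jaw":-0.4,"translation":[0.025,0,0],"twist":[0,0,0]},{"jaw":-0.4,"translation":[0.025,0,0],"twist":[0,0,0]},{"jaw":-0.4,"translation":[0.025,0,0.001],"twist":[0,0,0]},{"jaw":-0.2,"translation":[0,0,0.001],"twist":[0,0,0]},{"jaw":0,"translation":[0,0,0],"twist":[0,0,0]},{"jaw":0.2,"translation":[0,0,0],"twist":[0,0,0]},{"jaw":0.3,"translation":[0,0,0],"twist":[0,0,0]},{"jaw":0.5,"translation":[0,0,0],"twist":[0,0,0]},{"jaw":1,"translation":[0,0,0],"twist":[0,0,0]},{"jaw":1,"translation":[0,0,0],"twist":[0,0,0]}]' 110
python3 -m handwheel '[{"jaw":1,"translation":[0,0,0],"twist":[0,0,0]},{"jaw":1,"translation":[0,0,0],"twist":[0,0,0]},{"jaw":1,"translation":[0,0,-0.002],"twist":[0,0,0]},{"jaw":1,"translation":[0,0,-0.004],"twist":[0,0,0]},{"jaw":1,"translation":[0,0,-0.010],"twist":[0,0,0]},{"jaw":1,"translation":[0,0,-0.020],"twist":[0,0,0]},{"jaw":1,"translation":[0,0,-0.025],"twist":[0,0,0]},{"jaw":1,"translation":[0,0,-0.025],"twist":[0,0,0]},{"jaw":1,"translation":[0,0,-0.010],"twist":[0,0,0]},{"jaw":1,"translation":[0,0,0],"twist":[0,0,0]}]'
python3 - <<'E'
from h import *
t=snap("scene","s3"); crop(t,"c5",140,140,420,350,2.8);print(telemetry.read_state()["moment"])
E
```

```text
time: 10.2
tcp_pos: [0.4848, 0.0255, 0.0073]
tool_rot: [180.0, 0.0, 93.2]
ft_force: [-3.1, 0.2, 14.0]
opening: 0.298
grip_force: 108.5
time: 11.03
tcp_pos: [0.486, 0.0262, 0.1053]
tool_rot: [179.8, 0.0, 93.3]
ft_force: [0.3, -0.8, -4.9]
opening: 0.302
grip_force: 108.8
[ 0.25091902  0.06098343 -0.01173201]
```

View pics/c5.png

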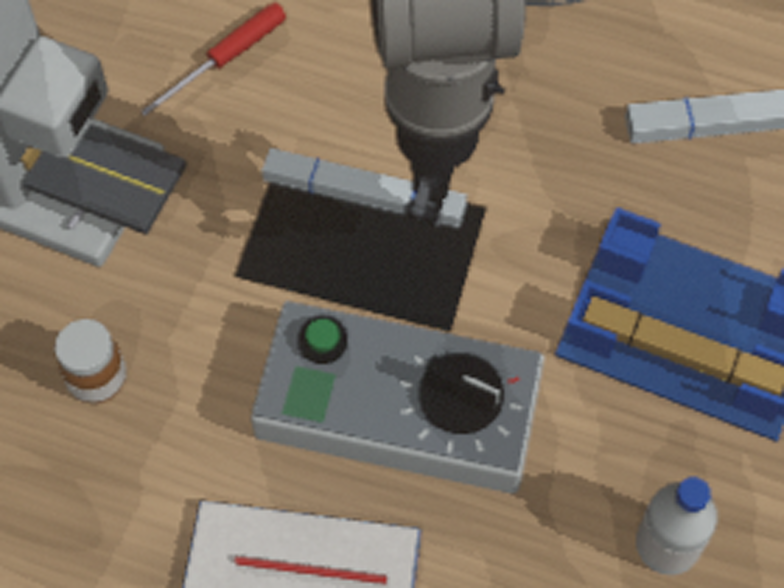

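Run:
```python
from h import *
s=load("s3")
for z in(.102,.112,.122,.132): print(z,(proj(s,[.496,-.149,z])-[140,140])*2.8,(proj(s,[.4846,.0512,z])-[140,140])*2.8)
print(tool((.5373,-.1366,.105)),tool((.5373,-.2066,.105))[0])
```

```text
0.102 [260.32758793 167.19296325] [456.32362458 214.75930911]
0.112 [259.58769668 161.96061747] [456.71983296 209.7092399 ]
0.122 [258.83923275 156.66764757] [457.12071738 204.59957002]
0.132 [258.08204628 151.3129938 ] [457.5263611 199.4292381]
(array([-0.16537945,  0.04277125, -0.00118309]), array([[-5.71080277e-02,  9.98365586e-01,  2.19775062e-03],
       [ 9.98367884e-01,  5.71089672e-02, -3.67091911e-04],
       [-4.92003199e-04,  2.17319974e-03, -9.99997518e-01]])) [-0.2352652   0.03877363 -0.00115739]
```

```bash
python3 -m handwheel '[{"jaw":1,"translation":[0,0,0],"twist":[0,0,3.5]},{"jaw":1,"translation":[0,0,0],"twist":[0,0,3.5]},{"jaw":1,"translation":[-0.010,0.013,0],"twist":[0,0,0]},{"jaw":1,"translation":[-0.018,0.014,0],"twist":[0,0,0]},{"jaw":1,"translation":[-0.018,0.014,0],"twist":[0,0,0]},{"jaw":1,"translation":[-0.018,0.013,0],"twist":[0,0,0]},{"jaw":1,"translation":[-0.015,0.012,0.005],"twist":[0,0,0]},{"jaw":1,"translation":[-0.010,0,0.007],"twist":[0,0,0]},{"jaw":1,"translation":[0,0,0.004],"twist":[0,0,0]},{"jaw":1,"translation":[0,0,0],"twist":[0,0,0]}]'
python3 - <<'E'
from h import *
print(tool((.5373,-.2066,.0885))[0])
t=snap("scene","s4"); crop(t,"c6",70,110,270,260,4); t=snap("top","t4")
E
```

```text
time: 11.92
tcp_pos: [0.5434, -0.0667, 0.0847]
tool_rot: [-179.8, -0.0, 86.3]
ft_force: [-0.8, 1.3, -3.8]
opening: 0.294
grip_force: 108.9
[-0.1399909   0.00295863 -0.003841  ]
```

View pics/c6.png

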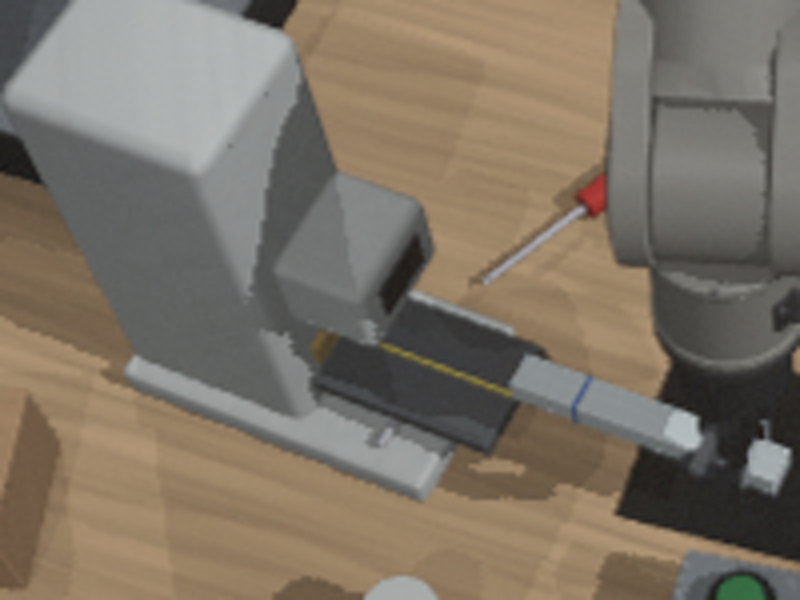

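The scene crop shows the bar level over the anvil's outer edge, with its end top-mid at about (522,372) and the yellow line running (385,345) to (508,393).

Run:
```python
from h import *
np.set_printoptions(precision=4,suppress=True)
s=load("s4"); A=lambda p,z:ray(s,70+(p[0]+.5)/4-.5,110+(p[1]+.5)/4-.5,z)
y1,y2=A((385,345),.07),A((508,393),.07); print(y1,y2)
for z in (.098,.101): print(A((522,372),z), A((532,354),z),A((511,391),z))
for z in (.098,.101): print("band", A((590,379),z),A((574,421),z))
```

```text
[ 0.529  -0.3443  0.07  ] [ 0.5371 -0.2455  0.07  ]
[ 0.5322 -0.233   0.098 ] [ 0.5165 -0.2322  0.098 ] [ 0.5487 -0.2343  0.098 ]
[ 0.5337 -0.232   0.101 ] [ 0.518  -0.2311  0.101 ] [ 0.5502 -0.2332  0.101 ]
band [ 0.5221 -0.1862  0.098 ] [ 0.5567 -0.184   0.098 ]
band [ 0.5237 -0.1853  0.101 ] [ 0.5582 -0.1831  0.101 ]
```

```bash
python3 -m handwheel '[{"jaw":1,"translation":[0,0.0035,-0.004],"twist":[0,0,0]},{"jaw":1,"translation":[-0.015,0,0],"twist":[0,0,0]},{"jaw":1,"translation":[-0.020,0,0],"twist":[0,0,0]},{"jaw":1,"translation":[-0.020,0,0],"twist":[0,0,0]},{"jaw":1,"translation":[-0.020,0,0],"twist":[0,0,0]},{"jaw":1,"translation":[-0.020,0,0],"twist":[0,0,0]},{"jaw":1,"translation":[-0.015,0,0],"twist":[0,0,0]},{"jaw":1,"translation":[-0.010,0,0],"twist":[0,0,0]},{"jaw":1,"translation":[-0.003,0,0],"twist":[0,0,0]},{"jaw":1,"translation":[0,0,0],"twist":[0,0,0]}]'
python3 -m handwheel '[{"jaw":1,"translation":[0,0,0.002],"twist":[0,0,0]},{"jaw":1,"translation":[0,0,0.002],"twist":[0,0,0]},{"jaw":1,"translation":[0,0,0.0015],"twist":[0,0,0]},{"jaw":1,"translation":[0,0,0.001],"twist":[0,0,0]},{"jaw":1,"translation":[0,0,0.001],"twist":[0,0,0]},{"jaw":1,"translation":[0,0,0.001],"twist":[0,0,0]},{"jaw":1,"translation":[0,0,0.0005],"twist":[0,0,0]},{"jaw":1,"translation":[0,0,0.0005],"twist":[0,0,0]},{"jaw":1,"translation":[0,0,0],"twist":[0,0,0]},{"jaw":1,"translation":[0,0,0],"twist":[0,0,0]}]'
python3 -c "
from h import *
print(tool((.5373,-.2066,.0735))[0]); print(telemetry.read_state()['moment'])"
```

```text
time: 12.85
tcp_pos: [0.5405, -0.1895, 0.0911]
tool_rot: [180.0, -0.0, 86.3]
ft_force: [-0.1, -0.2, -3.6]
opening: 0.296
grip_force: 108.9
time: 13.68
tcp_pos: [0.5403, -0.1895, 0.0813]
tool_rot: [180.0, -0.0, 86.3]
ft_force: [0.9, -0.1, -3.5]
opening: 0.296
grip_force: 108.9
[-0.01724624 -0.00194689  0.00782184]
[ 0.22645048  0.0195325  -0.05636881]
```

```bash
python3 -m handwheel '[{"jaw":1,"translation":[0,0,0.001],"twist":[0,0,0]},{"jaw":1,"translation":[0,0,0.001],"twist":[0,0,0]},{"jaw":1,"translation":[0,0,0.0005],"twist":[0,0,0]},{"jaw":1,"translation":[-0.002,-0.001,0],"twist":[0,0,0]},{"jaw":1,"translation":[-0.002,0,0],"twist":[0,0,0]},{"jaw":1,"translation":[-0.002,0,0],"twist":[0,0,0]},{"jaw":1,"translation":[-0.002,0,0],"twist":[0,0,0]},{"jaw":1,"translation":[-0.001,0,0],"twist":[0,0,0]},{"jaw":1,"translation":[-0.001,0,0],"twist":[0,0,0]},{"jaw":1,"translation":[0,0,0],"twist":[0,0,0]}]'
python3 -c "
from h import *
s=telemetry.read_state();print(tool((.5373,-.2066,.0735))[0],s['moment'])
t=snap('scene','s5'); crop(t,'c7',110,160,230,250,6.6)"
```

```text
time: 14.52
tcp_pos: [0.5387, -0.1997, 0.0788]
tool_rot: [-180.0, 0.0, 86.3]
ft_force: [-0.8, 0.0, -3.3]
opening: 0.297
grip_force: 108.9
[-0.00698867 -0.00090795  0.0053175 ] [ 0.23063148 -0.02266586 -0.01448468]
```

View pics/c7.png

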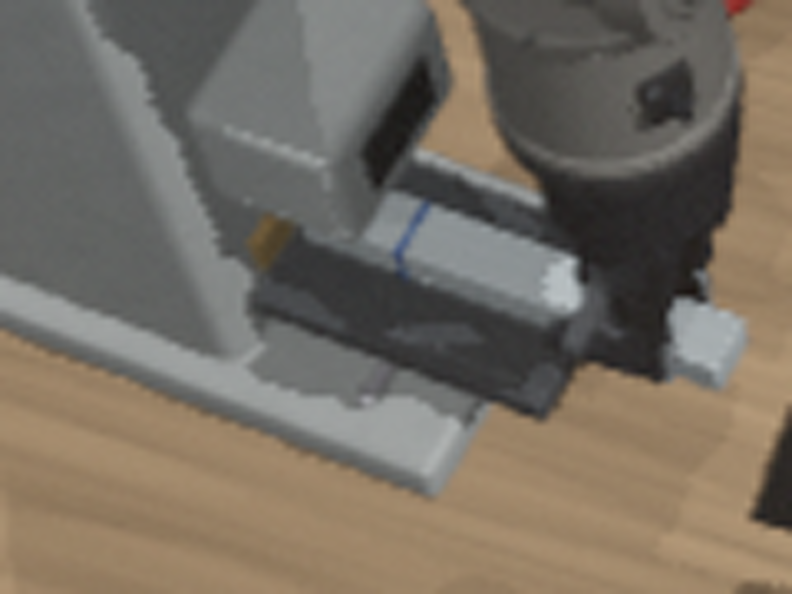

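The crop shows the bar under the head, its blue band at (412,235) and the brass stop at (268,242). Everything is clear, so I keep pushing gently.

```bash
python3 -m handwheel '[{"jaw":1,"translation":[-0.001,0,0],"twist":[0,0,0]},{"jaw":1,"translation":[-0.001,0,0],"twist":[0,0,0]},{"jaw":1,"translation":[-0.001,0,0],"twist":[0,0,0]},{"jaw":1,"translation":[-0.001,0,0],"twist":[0,0,0]},{"jaw":1,"translation":[-0.0005,0,0],"twist":[0,0,0]},{"jaw":1,"translation":[-0.0005,0,0],"twist":[0,0,0]},{"jaw":1,"translation":[0,0,0],"twist":[0,0,0]},{"jaw":1,"translation":[0,0,0],"twist":[0,0,0]},{"jaw":1,"translation":[0,0,0],"twist":[0,0,0]},{"jaw":1,"translation":[0,0,0],"twist":[0,0,0]}]'
```

```text
time: 15.4
tcp_pos: [0.5384, -0.2043, 0.0788]
tool_rot: [180.0, -0.0, 86.3]
ft_force: [-0.7, 0.2, -4.1]
opening: 0.297
grip_force: 108.9
```

```bash
python3 -m handwheel '[{"jaw":1,"translation":[-0.0005,0,0],"twist":[0,0,0]},{"jaw":1,"translation":[-0.0005,0,0],"twist":[0,0,0]},{"jaw":1,"translation":[-0.0005,0,0],"twist":[0,0,0]},{"jaw":1,"translation":[-0.0005,0,0],"twist":[0,0,0]},{"jaw":1,"translation":[-0.0005,0,0],"twist":[0,0,0]},{"jaw":1,"translation":[0,0,0],"twist":[0,0,0]},{"jaw":1,"translation":[0,0,0],"twist":[0,0,0]},{"jaw":1,"translation":[0,0,0],"twist":[0,0,0]},{"jaw":1,"translation":[0,0,0],"twist":[0,0,0]},{"jaw":1,"translation":[0,0,0],"twist":[0,0,0]}]'
```

```text
time: 16.23
tcp_pos: [0.5382, -0.2069, 0.0788]
tool_rot: [-180.0, -0.0, 86.3]
ft_force: [-0.3, 0.6, -3.4]
opening: 0.298
grip_force: 108.9
```

```bash
python3 -m handwheel '[{"jaw":1,"translation":[-0.0005,0,0],"twist":[0,0,0]},{"jaw":1,"translation":[-0.0005,0,0],"twist":[0,0,0]},{"jaw":1,"translation":[-0.0005,0,0],"twist":[0,0,0]},{"jaw":1,"translation":[-0.0005,0,0],"twist":[0,0,0]},{"jaw":1,"translation":[-0.0005,0,0],"twist":[0,0,0]},{"jaw":1,"translation":[0,0,0],"twist":[0,0,0]},{"jaw":1,"translation":[0,0,0],"twist":[0,0,0]},{"jaw":1,"translation":[0,0,0],"twist":[0,0,0]},{"jaw":1,"translation":[0,0,0],"twist":[0,0,0]},{"jaw":1,"translation":[0,0,0],"twist":[0,0,0]}]'
```

```text
time: 17.07
tcp_pos: [0.5382, -0.2083, 0.0788]
tool_rot: [-180.0, -0.1, 86.4]
ft_force: [-0.1, 7.1, -3.9]
opening: 0.298
grip_force: 108.9
```

```bash
python3 -m handwheel '[{"jaw":1,"translation":[0.0015,0,0],"twist":[0,0,0]},{"jaw":1,"translation":[0,0,0.001],"twist":[0,0,0]},{"jaw":1,"translation":[0,0,0.001],"twist":[0,0,0]},{"jaw":1,"translation":[0,0,0.0005],"twist":[0,0,0]},{"jaw":1,"translation":[0,0,0.0005],"twist":[0,0,0]},{"jaw":1,"translation":[0,0,0.0005],"twist":[0,0,0]},{"jaw":1,"translation":[0,0,0],"twist":[0,0,0]},{"jaw":1,"translation":[0,0,0],"twist":[0,0,0]},{"jaw":1,"translation":[0,0,0],"twist":[0,0,0]},{"jaw":1,"translation":[0,0,0],"twist":[0,0,0]}]'
python3 -c "
from h import *
print(telemetry.read_state()['moment'])"
```

```text
time: 17.9
tcp_pos: [0.5382, -0.2079, 0.0754]
tool_rot: [180.0, -0.0, 86.3]
ft_force: [0.2, -0.5, -4.0]
opening: 0.296
grip_force: 108.9
[0.29859937 0.01521202 0.02504279]
```

```bash
python3 -m handwheel '[{"jaw":1,"translation":[0,0,0.0005],"twist":[0,0,0]},{"jaw":1,"translation":[0,0,0.0005],"twist":[0,0,0]},{"jaw":1,"translation":[0,0,0.0005],"twist":[0,0,0]},{"jaw":1,"translation":[0,0,0.0003],"twist":[0,0,0]},{"jaw":1,"translation":[0,0,0],"twist":[0,0,0]},{"jaw":1,"translation":[0,0,0],"twist":[0,0,0]},{"jaw":1,"translation":[0,0,0],"twist":[0,0,0]},{"jaw":1,"translation":[0,0,0],"twist":[0,0,0]},{"jaw":1,"translation":[0,0,0],"twist":[0,0,0]},{"jaw":1,"translation":[0,0,0],"twist":[0,0,0]}]'
python3 -c "
from h import *
print(telemetry.read_state()['moment'])"
```

```text
time: 18.73
tcp_pos: [0.5382, -0.2079, 0.0736]
tool_rot: [180.0, -0.0, 86.3]
ft_force: [0.1, 0.6, -1.8]
opening: 0.297
grip_force: 109.0
[ 0.17397019  0.03490375 -0.03824063]
```

```bash
python3 -m handwheel '[{"jaw":1,"translation":[0,0,0.0005],"twist":[0,0,0]},{"jaw":1,"translation":[0,0,0.0004],"twist":[0,0,0]},{"jaw":1,"translation":[0,0,0],"twist":[0,0,0]},{"jaw":1,"translation":[0,0,0],"twist":[0,0,0]},{"jaw":0.35,"translation":[0,0,0],"twist":[0,0,0]},{"jaw":0.3,"translation":[0,0,0],"twist":[0,0,0]},{"jaw":0.2,"translation":[0,0,0],"twist":[0,0,0]},{"jaw":0,"translation":[0,0,0],"twist":[0,0,0]},{"jaw":-0.2,"translation":[0,0,0],"twist":[0,0,0]},{"jaw":-0.3,"translation":[0,0,0],"twist":[0,0,0]}]'
python3 -m handwheel '[{"jaw":-0.3,"translation":[0,0,0],"twist":[0,0,0]},{"jaw":-0.3,"translation":[0,0,0],"twist":[0,0,0]},{"jaw":-0.3,"translation":[0.010,0,0],"twist":[0,0,0]},{"jaw":-0.3,"translation":[0.030,0,0],"twist":[0,0,0]},{"jaw":-0.3,"translation":[0.030,0,-0.01],"twist":[0,0,0]},{"jaw":-0.3,"translation":[0.03,0,-0.02],"twist":[0,0,0]},{"jaw":-0.3,"translation":[0.03,0,-0.03],"twist":[0,0,0]},{"jaw":-0.3,"translation":[0.03,0,-0.03],"twist":[0,0,0]},{"jaw":-0.3,"translation":[0.02,0,-0.03],"twist":[0,0,0]},{"jaw":-0.3,"translation":[0,0,-0.02],"twist":[0,0,0]}]'
python3 - <<'E'
from h import *
s=snap('top','t6'); t=snap('scene','s6')
a=cv2.resize(s["img"][145:265,345:465,::-1],(400,400),interpolation=cv2.INTER_CUBIC)
b=cv2.resize(t["img"][150:250,110:210,::-1],(400,400),interpolation=cv2.INTER_CUBIC)
c=cv2.resize(t["img"][220:320,250:350,::-1],(400,200*2),interpolation=cv2.INTER_CUBIC)
cv2.imwrite("pics/m1.png",np.hstack([a,b]))
E
```

```text
time: 19.57
tcp_pos: [0.5382, -0.2079, 0.0726]
tool_rot: [-180.0, -0.0, 86.3]
ft_force: [-1.0, 0.6, 0.1]
opening: 0.646
grip_force: 0.0
time: 20.4
tcp_pos: [0.5502, -0.0232, 0.2147]
tool_rot: [179.8, -0.1, 86.7]
ft_force: [0.3, 0.2, 0.5]
opening: 0.648
grip_force: 0.0
```

View pics/m1.png

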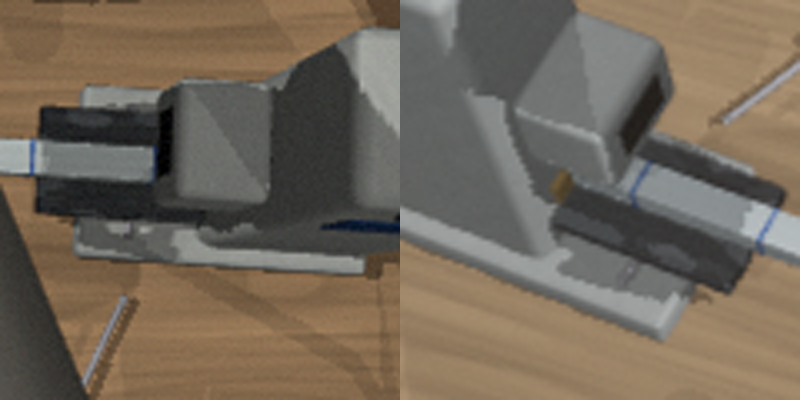

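The left half shows the bar centred on the anvil: bar mid-row about 158 against anvil mid 159 at the outer edge. The right half shows it reaching in to the brass stop, flat. Next I pin down the dial pose with both cameras.

Run:
```python
from h import *
np.set_printoptions(precision=4,suppress=True)
t=load("top"); s=load("scene"); s2=load("s2")
def px(c,p,k): return np.array([c[0]+(p[0]+.5)/k-.5,c[1]+(p[1]+.5)/k-.5])
def tri(pt,ps,sa=t,sb=s2):
    c1=ray(sa,*pt,1.0);e1=ray(sa,*pt,0.0);c2=ray(sb,*ps,1.0);e2=ray(sb,*ps,0.0)
    d1=e1-c1;d2=e2-c2;A=np.stack([d1,-d2],1);x=np.linalg.lstsq(A,c2-c1,rcond=None)[0]
    a=c1+d1*x[0];b=c2+d2*x[1];return (a+b)/2,np.linalg.norm(a-b)
for n,a,b in(("tip",(368,127),(694,428)),("in",(412,131),(665,413)),("red",(365,184),(709,414)),("btn",(604,150),(537,375))):
    print(n,tri(px((115,115),a,3.6),px((40,110),b,2.5)))
# white/black in top dial region
im=t["img"][115:195,195:260].astype(int); 
m=(im.sum(2)<110)
ys,xs=np.nonzero(m); print("dark centroid px",xs.mean()+195,ys.mean()+115,m.sum())
im=s["img"][255:305,270:340].astype(int); m=im.sum(2)<110; ys,xs=np.nonzero(m); print(xs.mean()+270,ys.mean()+255,m.sum())
# pointer white pixels
for S,(u0,u1,v0,v1) in((t,(216,234,144,156)),(s,(295,325,260,290))):
    im=S["img"][v0:v1,u0:u1].astype(int); print(im.sum(2)//3)
a=tool((.643,.102,.2))[0]; print(a,telemetry.read_state()["joints"])
```

```text
tip (array([0.6501, 0.1405, 0.0959]), np.float64(0.004120698071256684))
in (array([0.6458, 0.1075, 0.1003]), np.float64(0.004670695393665933))
red (array([0.6144, 0.1481, 0.059 ]), np.float64(0.005260900522853501))
btn (array([ 0.637 , -0.0369,  0.0743]), np.float64(0.004033619098783518))
dark centroid px 234.60979020979022 157.3104895104895 715
303.13662239089183 279.7495256166983 527
[[ 78  77  81  81  77  45  16   4  12   8  14  10  11   7  15  11  14   7]
 [ 77  79  80  76  46   6  10  15  14  18   5   9  19  17  13  11  19  15]
 [ 76  79  70  63  19  18   8   4  17  10  15  11  15  11  11  12  20   8]
 [ 79  52  22  11   0   1   7   9   5  11   1   8  17  23  10   7  18  16]
 [ 92  71  42  43  45  28  18  18  15  10   1  16   8   1   6  15  12  13]
 [ 96 160 136 133 131 106  78  76  78  61  44  49  44  26  13   8  20   7]
 [ 84 114 130 132 152 169 172 172 172 168 138 135 134  74  19   8  17  12]
 [ 70  34  33  36  43  54  69  73  81 105 132 134 146 128  42   6  11   9]
 [ 79  21   0   9   2  16  12   7  17  25  38  37  46  37  15  11  22  15]
 [ 77  15   0   0   6   4   0   1  1
[... 3328 characters left out ...]
  34  36  35  32  34  35  33  32  35  35  31  32  30  32  29
   31  29  29  43  40  43  88  99 105 140 160 159]
 [ 34  35  31  32  34  36  32  32  35  33  34  33  33  36  34  31  30  31
   33  31  29  36  35  44  90 100 109 115 122 122]
 [ 36  37  33  35  35  36  39  36  31  36  33  34  38  35  36  33  33  31
   32  37  34  35  35  69  96  99 107 108 108 108]
 [ 36  36  36  36  37  35  31  31  33  37  30  35  37  35  34  29  37  33
   34  33  35  37  57  90  99  98 105 108 109 108]
 [ 33  36  34  33  36  32  35  36  32  35  34  35  34  35  34  34  35  35
   34  34  36  44  86  99 101 105 108 110 109 109]]
[0.1346 0.0835 0.0156] [ 23.0471  16.4363 -31.9438 107.5571  10.1949  58.481  -16.6936]
```

Run:
```python
from h import *
np.set_printoptions(precision=4,suppress=True)
t=load("top"); s=load("scene")
for S,a,b in((t,(229,151),(220.5,149.9)),(s,(306,274.7),(317.2,279.2))):
  for z in(.094,.100,.104):
    p,q=ray(S,*a,z),ray(S,*b,z); d=q-p; ang=np.arctan2(d[1],d[0]); print(z,p,q,np.linalg.norm(d),np.degrees(ang),"axis if tip r=35:",q-.035*d/np.linalg.norm(d))
print("skirt dark centroid",ray(t,234.6,157.3,.08),ray(s,303.1,279.7,.08))
```

```text
0.094 [0.648  0.1061 0.094 ] [0.6511 0.129  0.094 ] 0.023126966258249868 82.26658476921217 axis if tip r=35: [0.6464 0.0943 0.094 ]
0.1 [0.6465 0.1055 0.1   ] [0.6496 0.1282 0.1   ] 0.02299803837938657 82.26658476921217 axis if tip r=35: [0.6449 0.0936 0.1   ]
0.104 [0.6455 0.105  0.104 ] [0.6486 0.1278 0.104 ] 0.022912086460144372 82.26658476921217 axis if tip r=35: [0.6439 0.0931 0.104 ]
0.094 [0.6416 0.1097 0.094 ] [0.6443 0.1408 0.094 ] 0.031163664394225615 85.20548113992973 axis if tip r=35: [0.6413 0.1059 0.094 ]
0.1 [0.6442 0.1102 0.1   ] [0.6468 0.1411 0.1   ] 0.03102084322649968 85.20548113992962 axis if tip r=35: [0.6439 0.1063 0.1   ]
0.104 [0.6459 0.1106 0.104 ] [0.6485 0.1414 0.104 ] 0.030925629114682388 85.20548113992947 axis if tip r=35: [0.6455 0.1065 0.104 ]
skirt dark centroid [0.6339 0.0922 0.08  ] [0.6516 0.1056 0.08  ]
```

```bash
python3 -m handwheel '[{"jaw":-0.3,"translation":[0.026,0.017,0.003],"twist":[0,0,0]},{"jaw":-0.3,"translation":[0.027,0.017,0.003],"twist":[0,0,0]},{"jaw":-0.3,"translation":[0.027,0.017,0.003],"twist":[0,0,0]},{"jaw":-0.3,"translation":[0.027,0.017,0.003],"twist":[0,0,0]},{"jaw":-0.3,"translation":[0.027,0.016,0.003],"twist":[0,0,0]},{"jaw":-0.3,"translation":[0,0,0.02],"twist":[0,0,2.2]},{"jaw":-0.3,"translation":[0,0,0.02],"twist":[0,0,0]},{"jaw":-0.3,"translation":[0,0,0.02],"twist":[0,0,0]},{"jaw":-0.3,"translation":[0,0,0],"twist":[0,0,0]},{"jaw":-0.3,"translation":[0,0,0],"twist":[0,0,0]}]' 30
python3 -c "
from h import *
print(tool((.6435,.102,.075))[0])"
```

```text
time: 21.33
tcp_pos: [0.6411, 0.099, 0.1354]
tool_rot: [-179.8, 0.0, 84.1]
ft_force: [0.6, 0.4, 0.6]
opening: 0.65
grip_force: 0.0
[0.0032354  0.00224768 0.06036952]
```

```bash
python3 -m handwheel '[{"jaw":-0.3,"translation":[0.003,0.002,0.02],"twist":[0,0,0]},{"jaw":-0.3,"translation":[0,0,0.02],"twist":[0,0,0]},{"jaw":-0.3,"translation":[0,0,0.014],"twist":[0,0,0]},{"jaw":-0.3,"translation":[0,0,0.003],"twist":[0,0,0]},{"jaw":-0.3,"translation":[0,0,0.003],"twist":[0,0,0]},{"jaw":0,"translation":[0,0,0],"twist":[0,0,0]},{"jaw":0.2,"translation":[0,0,0],"twist":[0,0,0]},{"jaw":0.4,"translation":[0,0,0],"twist":[0,0,0]},{"jaw":0.5,"translation":[0,0,0],"twist":[0,0,0]},{"jaw":1,"translation":[0,0,0],"twist":[0,0,0]}]' 30
python3 -m handwheel '[{"jaw":1,"translation":[0,0,0],"twist":[0,0,0]},{"jaw":1,"translation":[0,0,0],"twist":[0,0,0]},{"jaw":1,"translation":[0,0,0],"twist":[0,0,0]},{"jaw":1,"translation":[0,0,0],"twist":[0,0,0]},{"jaw":1,"translation":[0,0,0],"twist":[0,0,0]},{"jaw":1,"translation":[0,0,0],"twist":[0,0,0]},{"jaw":1,"translation":[0,0,0],"twist":[0,0,0]},{"jaw":1,"translation":[0,0,0],"twist":[0,0,0]},{"jaw":1,"translation":[0,0,0],"twist":[0,0,0]},{"jaw":1,"translation":[0,0,0],"twist":[0,0,0]}]'
python3 -c "
from h import *
s=telemetry.read_state();print(s['moment'],s['joints'])"
```

```text
time: 22.17
tcp_pos: [0.6458, 0.1017, 0.0776]
tool_rot: [179.8, -0.0, 84.1]
ft_force: [1.5, 0.8, 0.5]
opening: 0.207
grip_force: 30.8
time: 23.0
tcp_pos: [0.6457, 0.1018, 0.0776]
tool_rot: [179.8, -0.0, 84.1]
ft_force: [6.1, -0.7, 5.8]
opening: 0.209
grip_force: 31.7
[-0.11660419 -1.40795849  0.01535261] [  6.47196557  34.50008199 -28.74086262 100.33063931  20.75472421
  50.33465151 -37.29963166]
```

```bash
M='import h;s=h.telemetry.read_state();print("mz",s["moment"][2])'
python3 -m handwheel '[{"jaw":1,"translation":[0,0.0005,-0.001],"twist":[0,0,1.5]},{"jaw":1,"translation":[0,0,0],"twist":[0,0,1.5]},{"jaw":1,"translation":[0,0,0],"twist":[0,0,1.5]},{"jaw":1,"translation":[0,0,0],"twist":[0,0,1.5]},{"jaw":1,"translation":[0,0,0],"twist":[0,0,1.5]},{"jaw":1,"translation":[0,0,0],"twist":[0,0,1.5]},{"jaw":1,"translation":[0,0,0],"twist":[0,0,1]},{"jaw":1,"translation":[0,0,0],"twist":[0,0,0]},{"jaw":1,"translation":[0,0,0],"twist":[0,0,0]},{"jaw":1,"translation":[0,0,0],"twist":[0,0,0]}]' 40; python3 -c "$M"
python3 -m handwheel '[{"jaw":1,"translation":[0,0,0],"twist":[0,0,1.5]},{"jaw":1,"translation":[0,0,0],"twist":[0,0,1.5]},{"jaw":1,"translation":[0,0,0],"twist":[0,0,1.5]},{"jaw":1,"translation":[0,0,0],"twist":[0,0,1.5]},{"jaw":1,"translation":[0,0,0],"twist":[0,0,1.5]},{"jaw":1,"translation":[0,0,0],"twist":[0,0,1.5]},{"jaw":1,"translation":[0,0,0],"twist":[0,0,1]},{"jaw":1,"translation":[0,0,0],"twist":[0,0,0]},{"jaw":1,"translation":[0,0,0],"twist":[0,0,0]},{"jaw":1,"translation":[0,0,0],"twist":[0,0,0]}]'; python3 -c "$M"
```

```text
time: 23.83
tcp_pos: [0.6448, 0.1019, 0.0777]
tool_rot: [-180.0, -0.0, 74.2]
ft_force: [3.9, 1.7, 0.5]
opening: 0.198
grip_force: 42.7
mz -0.1671607370367738
time: 24.67
tcp_pos: [0.6441, 0.1023, 0.0776]
tool_rot: [-180.0, 0.0, 64.1]
ft_force: [-5.7, 3.7, 5.8]
opening: 0.199
grip_force: 43.3
mz 0.6934355109929669
```

```bash
M='import h;s=h.telemetry.read_state();print("mz",s["moment"])'
python3 -m handwheel '[{"jaw":1,"translation":[0,0,-0.001],"twist":[0,0,3]},{"jaw":1,"translation":[0,0,0],"twist":[0,0,3]},{"jaw":1,"translation":[0,0,0],"twist":[0,0,3]},{"jaw":1,"translation":[0,0,0],"twist":[0,0,3]},{"jaw":1,"translation":[0,0,0],"twist":[0,0,3]},{"jaw":1,"translation":[0,0,0],"twist":[0,0,3]},{"jaw":1,"translation":[0,0,0],"twist":[0,0,2]},{"jaw":1,"translation":[0,0,0],"twist":[0,0,0]},{"jaw":1,"translation":[0,0,0],"twist":[0,0,0]},{"jaw":1,"translation":[0,0,0],"twist":[0,0,0]}]' 40; python3 -c "$M"
python3 -m handwheel '[{"jaw":1,"translation":[0,0,0],"twist":[0,0,2]},{"jaw":1,"translation":[0,0,0],"twist":[0,0,2]},{"jaw":1,"translation":[0,0,0],"twist":[0,0,2]},{"jaw":1,"translation":[0,0,0],"twist":[0,0,2]},{"jaw":1,"translation":[0,0,0],"twist":[0,0,2]},{"jaw":1,"translation":[0,0,0],"twist":[0,0,0]},{"jaw":1,"translation":[0,0,0],"twist":[0,0,0]},{"jaw":1,"translation":[0,0,0],"twist":[0,0,0]},{"jaw":1,"translation":[0,0,0],"twist":[0,0,0]},{"jaw":1,"translation":[0,0,0],"twist":[0,0,0]}]'; python3 -c "$M"
```

```text
time: 25.5
tcp_pos: [0.6426, 0.1032, 0.0777]
tool_rot: [-179.8, 0.1, 44.1]
ft_force: [-9.7, 8.8, 0.5]
opening: 0.199
grip_force: 42.8
mz [ 2.06853977e+00  1.96974857e+00 -1.93468668e-03]
time: 26.33
tcp_pos: [0.6421, 0.1039, 0.0777]
tool_rot: [-179.8, 0.2, 34.2]
ft_force: [-13.0, 11.2, 1.7]
opening: 0.202
grip_force: 43.5
mz [2.22967718 2.67656461 0.67277551]
```

```bash
M='import h;s=h.telemetry.read_state();print("mz",s["moment"])'
python3 -m handwheel '[{"jaw":1,"translation":[0,-0.001,0],"twist":[0,0,2]},{"jaw":1,"translation":[0,-0.001,0],"twist":[0,0,3]},{"jaw":1,"translation":[0,-0.0005,0],"twist":[0,0,3]},{"jaw":1,"translation":[0,0,0],"twist":[0,0,4]},{"jaw":1,"translation":[0,0,0],"twist":[0,0,4]},{"jaw":1,"translation":[0,0,0],"twist":[0,0,4]},{"jaw":1,"translation":[0,0,0],"twist":[0,0,4]},{"jaw":1,"translation":[0,0,0],"twist":[0,0,4]},{"jaw":1,"translation":[0,0,0],"twist":[0,0,0]},{"jaw":1,"translation":[0,0,0],"twist":[0,0,0]}]' 40; python3 -c "$M"
```

```text
time: 27.17
tcp_pos: [0.6412, 0.1064, 0.0777]
tool_rot: [-179.9, 0.2, 6.2]
ft_force: [-11.6, 12.7, -0.2]
opening: 0.202
grip_force: 42.4
mz [2.9452275  2.10413535 0.01702336]
```

```bash
M='import h;s=h.telemetry.read_state();print("mz",s["moment"])'
python3 -m handwheel '[{"jaw":0.3,"translation":[0,0,0],"twist":[0,0,0]},{"jaw":0.2,"translation":[0,0,0],"twist":[0,0,0]},{"jaw":0.2,"translation":[0,0,0],"twist":[0,0,0]},{"jaw":0.2,"translation":[0,0,0],"twist":[0,0,0]},{"jaw":0.2,"translation":[0,0,0],"twist":[0,0,0]},{"jaw":0.2,"translation":[0,0,0],"twist":[0,0,0]},{"jaw":0.2,"translation":[0,0,0],"twist":[0,0,0]},{"jaw":0.2,"translation":[0,0,0],"twist":[0,0,0]},{"jaw":0.2,"translation":[0,0,0],"twist":[0,0,0]},{"jaw":0.2,"translation":[0,0,0],"twist":[0,0,0]}]' 40; python3 -c "$M
print(h.tool((.646,.1075,.0775))[0])"
```

```text
time: 28.0
tcp_pos: [0.6436, 0.1038, 0.0786]
tool_rot: [-180.0, -0.0, 6.1]
ft_force: [0.0, 0.3, -0.9]
opening: 0.4
grip_force: 0.0
mz [0.03044131 0.01186356 0.04607428]
[ 0.00282164 -0.00338189  0.00107955]
```

```bash
M='import h;s=h.telemetry.read_state();print("mz",s["moment"])'
python3 -m handwheel '[{"jaw":0.2,"translation":[0.0027,-0.0027,0],"twist":[0,0,0]},{"jaw":0.2,"translation":[0,0,0],"twist":[0,0,0]},{"jaw":0.4,"translation":[0,0,0],"twist":[0,0,0]},{"jaw":0.6,"translation":[0,0,0],"twist":[0,0,0]},{"jaw":1,"translation":[0,0,0],"twist":[0,0,0]},{"jaw":1,"translation":[0,0,0],"twist":[0,0,0]},{"jaw":1,"translation":[0,0,0],"twist":[0,0,0]},{"jaw":1,"translation":[0,0,0],"twist":[0,0,0]},{"jaw":1,"translation":[0,0,0],"twist":[0,0,0]},{"jaw":1,"translation":[0,0,0],"twist":[0,0,0]}]' 40; python3 -c "$M"
python3 -m handwheel '[{"jaw":1,"translation":[0,0,0],"twist":[0,0,4]},{"jaw":1,"translation":[0,0,0],"twist":[0,0,4]},{"jaw":1,"translation":[0,0,0],"twist":[0,0,4]},{"jaw":1,"translation":[0,0,0],"twist":[0,0,4]},{"jaw":1,"translation":[0,0,0],"twist":[0,0,4]},{"jaw":1,"translation":[0,0,0],"twist":[0,0,4]},{"jaw":1,"translation":[0,0,0],"twist":[0,0,4]},{"jaw":1,"translation":[0,0,0],"twist":[0,0,2]},{"jaw":1,"translation":[0,0,0],"twist":[0,0,0]},{"jaw":1,"translation":[0,0,0],"twist":[0,0,0]}]'; python3 -c "$M"
```

```text
time: 28.83
tcp_pos: [0.6459, 0.1071, 0.0786]
tool_rot: [-180.0, -0.0, 6.1]
ft_force: [-0.1, 3.5, 3.2]
opening: 0.206
grip_force: 39.7
mz [0.6238124  0.1310699  0.06469161]
time: 29.67
tcp_pos: [0.646, 0.1073, 0.0787]
tool_rot: [-180.0, -0.0, -23.8]
ft_force: [-0.1, 4.0, 1.9]
opening: 0.203
grip_force: 40.9
mz [ 1.09943494e+00  4.78096621e-04 -1.19466471e-01]
```

```bash
python3 -m handwheel '[{"jaw":0.3,"translation":[0,0,0],"twist":[0,0,0]},{"jaw":0.1,"translation":[0,0,0],"twist":[0,0,0]},{"jaw":-0.1,"translation":[0,0,0],"twist":[0,0,0]},{"jaw":-0.3,"translation":[0,0,0],"twist":[0,0,0]},{"jaw":-0.3,"translation":[0,0,0],"twist":[0,0,0]},{"jaw":-0.3,"translation":[0,0,-0.01],"twist":[0,0,0]},{"jaw":-0.3,"translation":[0,0,-0.025],"twist":[0,0,0]},{"jaw":-0.3,"translation":[0,0,-0.03],"twist":[0,0,0]},{"jaw":-0.3,"translation":[0,0,-0.025],"twist":[0,0,0]},{"jaw":-0.3,"translation":[0,0,0],"twist":[0,0,0]}]'
python3 -m handwheel '[{"jaw":0.3,"translation":[0.03,0.025,0],"twist":[0,0,0]},{"jaw":0.6,"translation":[0.03,0.025,0],"twist":[0,0,0]},{"jaw":1,"translation":[0.02,0.03,0],"twist":[0,0,0]},{"jaw":1,"translation":[-0.01,0.035,0],"twist":[0,0,0]},{"jaw":1,"translation":[-0.03,0.025,0],"twist":[0,0,0]},{"jaw":1,"translation":[-0.03,0.025,0],"twist":[0,0,0]},{"jaw":1,"translation":[-0.03,0.025,0],"twist":[0,0,0]},{"jaw":1,"translation":[-0.03,0,0],"twist":[0,0,0]},{"jaw":1,"translation":[0,0,0],"twist":[0,0,0]},{"jaw":1,"translation":[0,0,0],"twist":[0,0,0]}]'
python3 - <<'E'
from h import *
s=snap('top','t7'); t=snap('scene','s7')
a=cv2.resize(s["img"][120:190,195:265,::-1],(400,400),interpolation=cv2.INTER_CUBIC)
b=cv2.resize(t["img"][245:305,270:330,::-1],(400,400),interpolation=cv2.INTER_CUBIC)
cv2.imwrite("pics/m2.png",np.hstack([a,b]))
E
```

```text
time: 30.5
tcp_pos: [0.6484, 0.1072, 0.1748]
tool_rot: [-179.7, -0.3, -23.9]
ft_force: [0.4, 0.5, 0.2]
opening: 0.646
grip_force: 0.0
time: 31.33
tcp_pos: [0.5226, -0.0465, 0.1697]
tool_rot: [-180.0, -0.1, -23.9]
ft_force: [0.7, 0.2, 0.6]
opening: 0.0
grip_force: 0.0
```

View pics/m2.png

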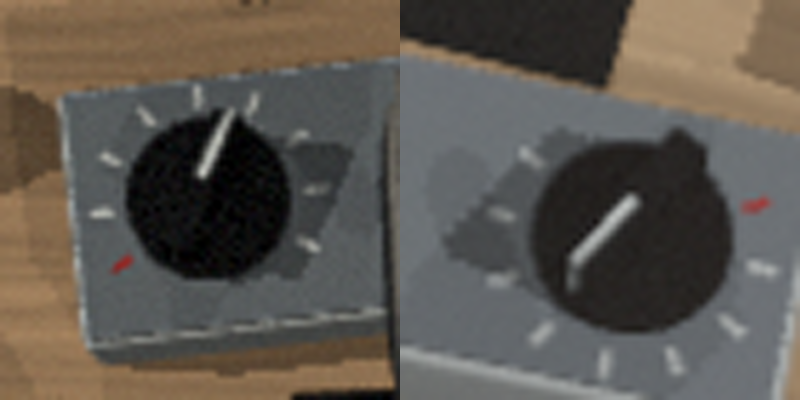

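The top half shows the pointer (203,177)→(233,113), parallel to centre→fifth tick at (254,103). The scene half agrees: pointer (635,200)→(575,262), with the fifth tick at (541,333). So the dial is at click 5. Now the button.

```bash
python3 -c "
from h import *
print(tool((.637,-.036,.085))[0])"
```

```text
[ 0.09876636 -0.05534644  0.08445876]
```

```bash
python3 -m handwheel '[{"jaw":1,"translation":[0.025,-0.014,0],"twist":[0,0,0]},{"jaw":1,"translation":[0.025,-0.014,0],"twist":[0,0,0]},{"jaw":1,"translation":[0.025,-0.014,0],"twist":[0,0,0]},{"jaw":1,"translation":[0.024,-0.0135,0],"twist":[0,0,0]},{"jaw":1,"translation":[0,0,0.025],"twist":[0,0,0]},{"jaw":1,"translation":[0,0,0.025],"twist":[0,0,0]},{"jaw":1,"translation":[0,0,0.020],"twist":[0,0,0]},{"jaw":1,"translation":[0,0,0.010],"twist":[0,0,0]},{"jaw":1,"translation":[0,0,0],"twist":[0,0,0]},{"jaw":1,"translation":[0,0,0],"twist":[0,0,0]}]'
python3 -m handwheel '[{"jaw":1,"translation":[0,0,0.002],"twist":[0,0,0]},{"jaw":1,"translation":[0,0,0.002],"twist":[0,0,0]},{"jaw":1,"translation":[0,0,0.002],"twist":[0,0,0]},{"jaw":1,"translation":[0,0,0.002],"twist":[0,0,0]},{"jaw":1,"translation":[0,0,0.001],"twist":[0,0,0]},{"jaw":1,"translation":[0,0,0.001],"twist":[0,0,0]},{"jaw":1,"translation":[0,0,0],"twist":[0,0,0]},{"jaw":1,"translation":[0,0,0],"twist":[0,0,0]},{"jaw":1,"translation":[0,0,0],"twist":[0,0,0]},{"jaw":1,"translation":[0,0,0],"twist":[0,0,0]}]'
```

```text
time: 32.27
tcp_pos: [0.6368, -0.036, 0.0887]
tool_rot: [180.0, 0.0, -23.9]
ft_force: [-0.3, -0.3, -0.3]
opening: -0.003
grip_force: 0.0
time: 33.1
tcp_pos: [0.6366, -0.036, 0.0788]
tool_rot: [-180.0, -0.0, -23.9]
ft_force: [3.2, -0.2, 3.5]
opening: 0.004
grip_force: 1.6
```

```bash
python3 -m handwheel '[{"jaw":1,"translation":[0,0,0.001],"twist":[0,0,0]},{"jaw":1,"translation":[0,0,0.001],"twist":[0,0,0]},{"jaw":1,"translation":[0,0,0.001],"twist":[0,0,0]},{"jaw":1,"translation":[0,0,0.001],"twist":[0,0,0]},{"jaw":1,"translation":[0,0,0.001],"twist":[0,0,0]},{"jaw":1,"translation":[0,0,0.001],"twist":[0,0,0]},{"jaw":1,"translation":[0,0,0],"twist":[0,0,0]},{"jaw":1,"translation":[0,0,0],"twist":[0,0,0]},{"jaw":1,"translation":[0,0,0],"twist":[0,0,0]},{"jaw":1,"translation":[0,0,0],"twist":[0,0,0]}]'
```

```text
time: 33.93
tcp_pos: [0.6369, -0.036, 0.0754]
tool_rot: [-180.0, -0.1, -23.9]
ft_force: [-12.6, -0.1, 45.2]
opening: -0.003
grip_force: 22.9
```

```bash
python3 -m handwheel '[{"jaw":1,"translation":[0,0,-0.003],"twist":[0,0,0]},{"jaw":1,"translation":[0,0,-0.004],"twist":[0,0,0]},{"jaw":1,"translation":[0,0,-0.010],"twist":[0,0,0]},{"jaw":1,"translation":[0,0,-0.025],"twist":[0,0,0]},{"jaw":1,"translation":[0,0,-0.03],"twist":[0,0,0]},{"jaw":1,"translation":[0,0,-0.03],"twist":[0,0,0]},{"jaw":1,"translation":[-0.03,0,0],"twist":[0,0,0]},{"jaw":1,"translation":[-0.03,0,0],"twist":[0,0,0]},{"jaw":1,"translation":[-0.03,0,0],"twist":[0,0,0]},{"jaw":1,"translation":[0,0,0],"twist":[0,0,0]}]'
python3 - <<'E'
from h import *
a=load("s7"); b=snap("scene","s8")
# dial, anvil, button changes since before press
for n,(u0,u1,v0,v1) in {"dial":(270,330,245,305),"bar":(110,210,150,250),"btn":(240,270,245,275)}.items():
    print(n,(np.abs(a["img"][v0:v1,u0:u1].astype(int)-b["img"][v0:v1,u0:u1]).sum(2)>90).sum())
for S in(a,b):
    im=S["img"][245:275,240:275].astype(int); m=(im[:,:,1]>im[:,:,0]+30); ys,xs=np.nonzero(m); print(xs.mean(),ys.mean(),m.sum())
E
```

```text
time: 34.77
tcp_pos: [0.5491, 0.0025, 0.1745]
tool_rot: [179.9, 0.2, -23.7]
ft_force: [1.0, 0.2, 0.1]
opening: -0.003
grip_force: 0.0
dial 0
bar 723
btn 0
13.728571428571428 17.507142857142856 140
13.712230215827338 17.496402877697843 139
```

Run:
```python
from h import *
for n in("s6","s7","s8"):
    im=load(n)["img"][175:215,160:185].astype(int); m=(im[:,:,2]>im[:,:,0]+35); ys,xs=np.nonzero(m); print(n,xs.mean().round(2),ys.mean().round(2),m.sum())
```

```text
s6 9.6 19.2 5
s7 9.33 19.83 6
s8 9.6 19.2 5
```

Blue band position unchanged, so the differences were only the arm's shadow. I am handing in.

```bash
python3 -c "
from bench import manip
print(manip.sign_off())"
```

```text
the job is handed in; nothing more can be done
None
```

The job is handed in, with no verdict returned: the bar is on the anvil against the stop, the dial reads the fifth click in both cameras, and the button was pressed until it bottomed (45 N at the wrist) and is back up.

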